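# Seat a tin's press lid with the ratchet lever press

## Task

The storage tin on the lever press has its lid on only part way. Press the thumb pad of the press's ratchet pawl down until the pawl flips clear of the teeth and stays off, then push the lever down by its crossbar until the foot has pressed the lid fully home. This is all pressing and pushing with the fingertips: lift nothing, do not touch the tin itself, leave the lever down and the tin in its seat, and leave the other things on the worktop where they are.

Things in the scene. Friction and masses are not known exactly. Their poses are not given: they have to be found in the camera images.
- press: Grey cast bench press with bright steel moving parts, fixed. Origin: at worktop height under the centre of its round seat (164 mm across, top at 12 mm, rim to 18 mm). Its +x axis points from the seat to the two upright cheeks (pivot at x = 100 mm) and the pawl's thumb pad behind them (x = 222 mm); the lever's crossbar is on the -x side, parallel to y. All parts swing in its plane y = 0.
- lever_pivot (a point): Centre of the lever's pivot pin, 116 mm above the worktop; the cheeks round it reach up to 136 mm.
- lever_grip (a point): Middle of the lever's crossbar, on its centre line: a level black rubber bar 25 mm thick and 104 mm long, parallel to the press's y axis, 250 mm from lever_pivot. It swings with the lever on an arc about lever_pivot: at the start it is 0.22 to 0.27 m above the worktop; with the lid home it is level with the pivot, 0.116 m above the worktop.
- press_lever (a joint): Lever angle, rad: 0 is highest (0.72 above level), grows as the crossbar is pushed down, 0.72 is level, its foot on the closed lid. Starts at 0.06 to 0.28. Stiff hinge, stays where left; about 6 N at the crossbar moves it, about 15 N over the last 15 to 25 mm, where the foot presses the lid on. With the pawl in the teeth (0.14 apart) it goes down one tooth at most and stops hard.
- pawl_pad (a point): Middle of the top of the pawl's thumb pad: ribbed steel, 30 x 30 mm, 6 mm thick, at the tail of the pawl behind the cheeks, 81 to 88 mm above the worktop while the pawl is in. Pressed, it ends 66 mm above the worktop, 8 mm farther out (along the press's +x) and tipped 0.36 rad outwards; about 5 N, or up to 15 N if the lever was first pushed hard against the pawl.
- pawl (a joint): Pawl angle, rad: 0 to 0.12 in the teeth (depending on where its nose rests on a tooth), grows as the pad is pressed, 0.36 fully off. An over-centre spring throws it: below 0.2 it springs back into the teeth, above 0.22 it snaps to 0.36 and stays there.
- tin: Round steel storage tin, 124 mm across, standing loose in the seat of the press; origin at the middle of its underside, z up. With its yellow lid (136 mm across) fully on it is 64 mm high.
- tin_lid (a joint): How far the tin's lid stands up from fully home, m: 0 is home, starts at 0.006 to 0.010. It is a tight press fit (about 20 N).
- full_tin: A second tin of the same kind, lid already home, 136 mm across and 64 mm high, standing on the worktop; origin at the middle of its underside. Not to be disturbed.
- bowl: Small steel bowl, 80 mm across, 34 mm high; origin at the middle of its underside. Not to be disturbed.
- teaspoon: Teaspoon 138 mm long lying on the worktop; origin at the middle of its underside. Not to be disturbed.
- jar: Glass jar with a black screw lid, 66 mm across, 82 mm high; origin at the middle of its underside. Not to be disturbed.
- shaker: Slim white salt shaker, 43 mm across, 105 mm high; origin at the middle of its underside. Not to be disturbed.
- lid: Flat round plastic lid lying on the worktop, 109 mm across, 15 mm high; origin at the middle of its underside. Not to be disturbed.
- lemon: Lemon, 83 x 58 x 58 mm, on the worktop; origin at the middle of its underside. Not to be disturbed.
- steel_tumbler: Steel tumbler, 71 mm across, 104 mm high; origin at the middle of its underside. Not to be disturbed.

How it is judged:
By the outcome, as a careful person would: the job done as asked, in the order asked, and still so for the second after the job is handed in, with the robot touching nothing.
It also fails if it takes over 45 s, if anything falls off the work surface, if the arm or the gripper's body presses on something with over 40 N, if the wrist force passes 120 N, or if a joint passes its speed limit or range.

## Robot

A 6-joint arm with a two-finger parallel gripper is mounted at the origin on a cart in front of the work surface, level with it; the furniture and walls round the work are solid. World frame = base frame: x ahead of the robot, y to its left, z up, the work surface at z = 0. Lengths are in m, angles in rad, forces in N, time in s.
With the tool pointing down it reaches from about 0.275 to 0.775 m from the base axis. Payload 14.6 kg.
Tool frame: the origin (TCP) lies at the very end of the fingers, on their centre line; the grasp point (between the pads) lies 19 mm behind it; z points along the fingers, y is the line along which they close (so a half turn about z gives the same grasp; the last joint's range is limited). The gripper opens to 85 mm and grips with 20 to 120 N. Pads are 22 mm wide; open, the fingers measure 114 mm over their backs; the gripper's body (76 mm by 85 mm) begins 54 mm behind the grasp point. The pads swing forward as they close: fully open they stand 13 mm farther back than shut.
Start: joints at [1.074, 0.263, -0.048, 1.259, 0, 1.415], TCP at [0.176, 0.495, 0.231] pointing down, gripper open.
Joint ranges: [-2.65, 2.65], [-0.89, 1.7], [-1.18, 1.37], [-2.13, 2.11], [-1.35, 1.29], [-3.14, 3.14]. Speed limits (rad/s): [1.89, 1.89, 2.57, 2.79, 3.14, 3.14].

## Interface

Orientations are given as a unit quaternion [x, y, z, w].
In Python, from station import ctrl, viewer, finder gives the robot as it stands.
- The arm moves only by the tool move_arm, never from a script. Its arguments are lists of equal length, an entry for each row: "grip": the closure, from 0 (fully open) to 1 (shut); "offset": the shift along the tool's x, y, z in cm, a list of three; "dr": the turn, a rotation vector about the tool's x, y, z in rad, a list of three. In form: {"grip": [grip, ...], "offset": [[tx, ty, tz], ...], "dr": [[rx, ry, rz], ...]}. A call has 1 to 10 rows; each row is the pose to reach, as a shift and turn from the pose commanded when the call began, along the tool's axes at that moment; what a row does not reach only later rows make up. A row lasts 1/10 s, in which the tool goes at most 50 mm and 8.59 degrees, less where a joint would pass 70% of its speed; a pose out of reach is approached as far as the arm can. A call with a gripper value outside its range is refused whole. The fingers move at their own pace and stop on an object; "squeeze" is the grip in N (left out, the last holds). Time passes only in rows, so rows that repeat a pose let the fingers close. It gives the time, the measured TCP pose, the force, the opening and the grip force at its end, in the units of the state.
- ctrl.get_state(): the state, without advancing time (a new reading comes with each control period).
- viewer.capture(name): name is "scene" or "top"; returns the picture (420x560x3 uint8, red, green, blue); there is no depth.
- viewer.camera_info(name): a dict with "fx", "fy", "cx", "cy" (pixels), "world_from_camera" (4x4, takes a point from camera to world coordinates). Camera axes: x right, y down, z forward; pixel columns grow to the right and rows downward; lengths in m; the calibration is good to about 2 mm. A picture is of the moment at which its call begins. camera_info takes no time and is no camera call.
- ctrl.hand_in(): hands the job in; it is judged then, once.
Trained networks look in the newest picture that a camera, given by its name, has taken for a name from the list of things; names that differ only in an ending like _2 or _b are one class to them, and where a whole thing is asked for, a point or a joint stands for the part that bears it (a point fixed in the world has none). Each returns a list of dicts, best first, with "score" (0 to 1); they miss things now and then, are a little off and sometimes report something else, mostly with a low value. They report only what shows in the picture. A call takes as long as a camera call.
- finder.search_frame(thing, camera): "centre" ([row, column] in pixels, amid what is visible of it).
- finder.cut_out(thing, camera): "region" (420x560 bool, what is visible of it) and "centre" ([row, column] in pixels, amid what is visible of it).
The state is a dict: "t": time; "qpos": joint angles; "joint_velocities": joint speeds; "joint_efforts": joint torques, N m; "tool_pos": TCP position; "ee_rot": TCP orientation; "wrist_force": force on the tool from outside, world axes, zero at the start; "moment": the same for the moment, N m; "gripper_width": opening from 0.0 (shut) to 1.0 (fully open); "grip_force": force on a finger pad.
Only numpy, scipy, OpenCV 4.12 (cv2) and the standard library are available. Lean on these libraries where they do the work, as an engineer would, in place of code of your own. Each camera call takes 0.05 s, during which the arm holds its last target. There are 200 camera calls.

## Working session

There is one attempt and no reset: what is moved stays moved. The work goes in short steps, Python scripts to look and compute and a tool call to move; the robot and the scene stay as the last step left them, time stands still between calls to the robot, and variables do not carry over. Pictures are saved under pics/ and viewed, at most 10 in all, crops included, and the job is handed in when it is done.

Besides the shell and the picture viewer there is one more tool, called after "Emit:" in YAML: its name, and indented under it one key for each argument. move_arm: Moves the arm, as the interface text tells. Its arguments: {"type":"object","properties":{"grip":{"type":"array","items":{"type":"number"}},"offset":{"type":"array","items":{"type":"array","items":{"type":"number"}}},"dr":{"type":"array","items":{"type":"array","items":{"type":"number"}}},"squeeze":{"type":"number"}},"required":["grip","offset","dr"]}

```bash
mkdir -p pics; cat > h.py <<'E'
import numpy as np, cv2
from station import ctrl, viewer, finder
def snap(c,fn):
    im=viewer.capture(c); cv2.imwrite('pics/'+fn,im[:,:,::-1]); return im
def ray(c,rc):
    i=viewer.camera_info(c); T=np.array(i['world_from_camera'])
    d=T[:3,:3]@np.array([(rc[1]-i['cx'])/i['fx'],(rc[0]-i['cy'])/i['fy'],1]); return T[:3,3],d
def atz(c,rc,z):
    o,d=ray(c,rc); return o+d*(z-o[2])/d[2]
def tri(rcs,rct):
    a,d=ray('scene',rcs); b,e=ray('top',rct)
    s=np.linalg.lstsq(np.c_[d,-e],b-a,rcond=None)[0]; p=a+d*s[0]; q=b+e*s[1]
    return (p+q)/2, np.linalg.norm(p-q)
def proj(c,p):
    i=viewer.camera_info(c); T=np.linalg.inv(np.array(i['world_from_camera'])); v=T[:3,:3]@p+T[:3,3]
    return [v[1]/v[2]*i['fy']+i['cy'], v[0]/v[2]*i['fx']+i['cx']]
E
python3 - <<'E'
from h import *
np.set_printoptions(precision=3,suppress=True)
a=snap('scene','s1.png');b=snap('top','t1.png')
for c in ('scene','top'): print(c,np.array(viewer.camera_info(c)['world_from_camera']))
for n in ['press','lever_pivot','lever_grip','pawl_pad','tin','full_tin']:
    r={c:finder.search_frame(n,c)[:2] for c in ('scene','top')}
    for c in r: print(n,c,[(np.round(x['centre']),round(x['score'],2)) for x in r[c]])
    if r['scene'] and r['top']: print(tri(r['scene'][0]['centre'],r['top'][0]['centre']))
s=ctrl.get_state(); print(s)
E
```

```text
scene [[ 0.742 -0.242  0.625 -0.502]
 [-0.67  -0.299  0.68  -1.14 ]
 [ 0.022 -0.923 -0.384  0.824]
 [ 0.     0.     0.     1.   ]]
top [[-0.017 -0.983  0.183  0.336]
 [-0.999  0.022  0.028 -0.039]
 [-0.031 -0.183 -0.983  1.333]
 [ 0.     0.     0.     1.   ]]
press scene [(array([231., 260.]), 0.71), (array([215., 278.]), 0.65)]
press top [(array([230., 287.]), 0.89)]
(array([ 0.498, -0.007,  0.111]), np.float64(0.029966540140132832))
lever_pivot scene [(array([230., 261.]), 0.73)]
lever_pivot top [(array([229., 284.]), 0.69)]
(array([ 0.502, -0.001,  0.113]), np.float64(0.023482707403965512))
lever_grip scene [(array([219., 276.]), 0.91)]
lever_grip top [(array([218., 297.]), 0.63), (array([272., 393.]), 0.54)]
(array([ 0.534, -0.043,  0.161]), np.float64(0.013149189104519269))
pawl_pad scene []
pawl_pad top [(array([242., 234.]), 0.42), (array([218., 297.]), 0.37)]
tin scene [(array([246., 279.]), 0.61)]
tin top [(array([228., 310.]), 0.66)]
(array([ 0.513, -0.086,  0.074]), np.float64(0.0128042446737131))
full_tin scene [(array([275., 373.]), 0.85)]
full_tin top [(array([193., 399.]), 0.95), (array([228., 307.]), 0.61)]
(array([ 0.64 , -0.403,  0.046]), np.float64(0.009519276364599396))
{'t': 0.7, 'qpos': array([ 1.074,  0.263, -0.048,  1.259,  0.   ,  1.415]), 'joint_velocities': array([-0.001, -0.002,  0.001,  0.   , -0.001,  0.001]), 'joint_efforts': array([  0.002, -63.73 ,  38.474,   0.001,  -0.   ,  -0.   ]), 'tool_pos': array([0.176, 0.495, 0.231]), 'ee_rot': array([0.17 , 0.985, 0.   , 0.   ]), 'wrist_force': array([-0.737,  0.731,  0.563]), 'moment': array([-0.012, -0.001, -0.002]), 'grip_force': 0.0, 'gripper_width': 0.9974413091466141}
```

View pics/s1.png

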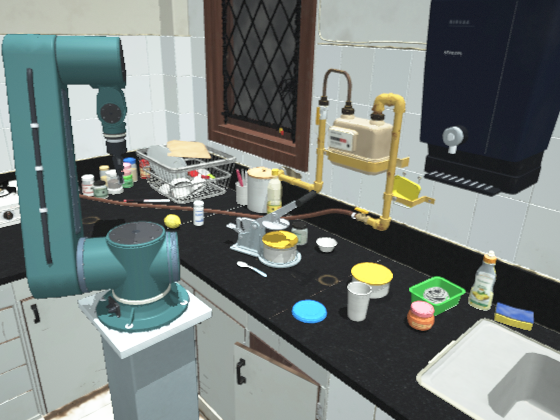

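View pics/t1.png

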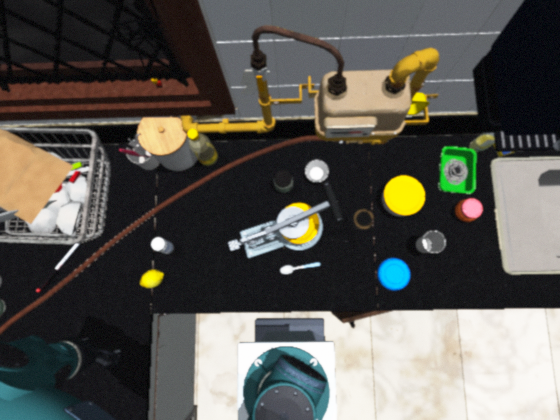

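The top view shows the pawl pad near (244,234), the crossbar near (201,333) and the tin near (228,300). In the scene view the crossbar is near (192,313). I'll zoom in on both.

```bash
python3 - <<'E'
import cv2,numpy as np
a=cv2.imread('pics/t1.png')[165:285,215:355];b=cv2.imread('pics/s1.png')[175:275,215:345]
cv2.imwrite('pics/c1.png',cv2.resize(a,None,fx=5,fy=5,interpolation=2))
cv2.imwrite('pics/c2.png',cv2.resize(b,None,fx=6,fy=6,interpolation=2))
E
```

```text
(no output)
```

View pics/c1.png

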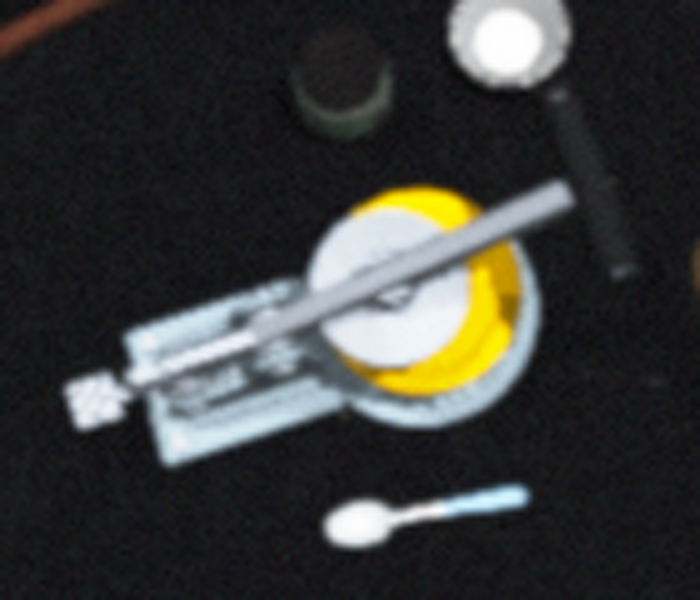

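View pics/c2.png

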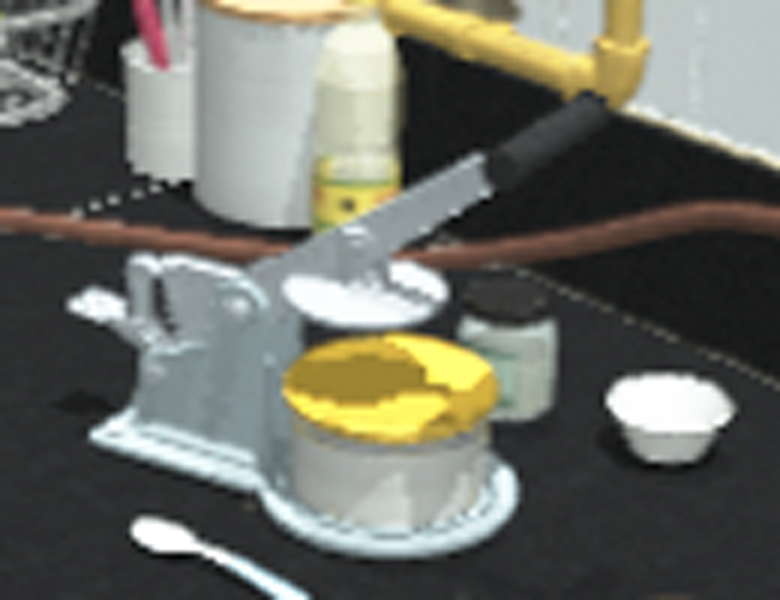

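The top crop shows the crossbar from (183,327) to (219,339), centre (201,333), and the pad at (245,234). In the scene crop the crossbar runs from (203,298) to (192,315) and the pad is at (225,231).

```bash
python3 - <<'E'
from h import *
np.set_printoptions(precision=4,suppress=True)
g,e=tri([197.2,306.2],[201,332.7]); print('grip',g,e)
p,e=tri([224.9,230.5],[244.6,233.8]); print('pad',p,e)
P=atz('top',[244.6,233.8],.085); print('padz',P)
e1,e2=atz('top',[183.2,326.4],g[2]),atz('top',[219,339],g[2]); print(e1,e2,np.linalg.norm(e1-e2))
d=(P-g)[:2]; L=np.linalg.norm(d); print('hor dist',L,'expected',122+250*np.cos(np.arcsin((g[2]-.116)/.25)))
u=d/L; print('u',u,'bar perp',np.array([-(e2-e1)[1],(e2-e1)[0]])/np.linalg.norm((e2-e1)[:2]), 'yaw',np.arctan2(u[1],u[0]))
o=P[:2]-u*.222; print('origin',o, 'proj',proj('top',np.r_[o,.012]),proj('scene',np.r_[o,.012]))
for n in ['bowl','jar','shaker','lemon']:
    r=finder.search_frame(n,'top'); print(n,atz('top',r[0]['centre'],.05))
E
```

```text
grip [ 0.5657 -0.1491  0.2719] 0.0002985911907122866
pad [0.4672 0.1595 0.085 ] 0.0029748065810174377
padz [0.4684 0.1586 0.085 ]
[ 0.6179 -0.1335  0.2719] [ 0.5142 -0.1646  0.2719] 0.10828255543447782
hor dist 0.32278821186787077 expected 317.4592352913314
u [-0.3014  0.9535] bar perp [ 0.2875 -0.9578] yaw 1.877002706296247
origin [ 0.5353 -0.053 ] proj [np.float64(226.2798016718611), np.float64(298.03984011220626)] [np.float64(255.4831758182145), np.float64(279.11324743383545)]
bowl [ 0.7213 -0.113   0.05  ]
jar [ 0.697  -0.0023  0.05  ]
shaker [0.4757 0.4132 0.05  ]
lemon [0.3602 0.4443 0.05  ]
```

```bash
cat >> h.py <<'E'
from scipy.spatial.transform import Rotation as R
YAW=1.868; U=np.array([np.cos(YAW),np.sin(YAW),0])
def go(p,tilt=0,rel=None):
    "offset (cm) and dr to the pose: tool y along U, leaning outward by tilt"
    s=ctrl.get_state(); R0=R.from_quat(s['ee_rot']) if rel is None else rel[1]; p0=s['tool_pos'] if rel is None else rel[0]
    z=np.array([0,0,-1.])*np.cos(tilt)-U*np.sin(tilt); y=U*np.cos(tilt)-np.array([0,0,1.])*np.sin(tilt)
    Rt=R.from_matrix(np.c_[np.cross(y,z),y,z])
    print(np.round(R0.inv().apply(np.array(p)-p0)*100,2),np.round((R0.inv()*Rt).as_rotvec(),3))
    return np.array(p),Rt
E
python3 - <<'E'
from h import *
a=go([.467,.163,.14],.2)
E
```

```text
[-38.54 -21.49   9.13] [ 0.193 -0.064 -0.637]
```

Emit:
move_arm:
  grip: [1,1,1,1,1,1,1,1,1,1]
  offset:
    - [-4,-2.2,0.5]
    - [-8,-4.4,1]
    - [-12,-6.6,2]
    - [-16,-8.8,3]
    - [-20,-11,4]
    - [-24,-13.2,5]
    - [-28,-15.4,6]
    - [-32,-17.6,7]
    - [-36,-19.8,8]
    - [-38.5,-21.5,9.1]
  dr:
    - [0.02,-0.006,-0.064]
    - [0.04,-0.013,-0.128]
    - [0.06,-0.019,-0.19]
    - [0.08,-0.026,-0.255]
    - [0.1,-0.032,-0.32]
    - [0.12,-0.039,-0.382]
    - [0.14,-0.045,-0.446]
    - [0.155,-0.05,-0.51]
    - [0.174,-0.058,-0.573]
    - [0.193,-0.064,-0.637]

```text
t: 1.9
tool_pos: [0.4686, 0.1609, 0.14]
ee_rot: [-0.148, 0.984, -0.099, 0.015]
wrist_force: [0.0, 0.3, -0.2]
gripper_width: 0.001
grip_force: 0.0
```

```bash
python3 - <<'E'
from h import *
s=ctrl.get_state(); print(s['t'],s['tool_pos'],s['joint_velocities'],s['wrist_force'])
go([.467,.163,.14],.2); 
a=viewer.capture('top')[165:285,190:310];b=viewer.capture('scene')[160:260,185:305]
cv2.imwrite('pics/c3.png',np.hstack([cv2.resize(a[:,:,::-1],(400,400)),cv2.resize(b[:,:,::-1],(400,333)).copy() if 0 else cv2.resize(b[:,:,::-1],(400,400))]))
print(proj('scene',s['tool_pos']),proj('scene',np.array([.467,.163,.085])))
E
```

```text
1.9 [0.46855957 0.16090796 0.14002954] [-0.44761283  0.11642123 -0.19112813 -0.44033387 -0.18418132 -1.10351541] [ 0.02232067  0.30727389 -0.24597704]
[ 0.09  0.24 -0.05] [-0.001  0.001  0.001]
[np.float64(211.99020678668563), np.float64(230.73969544212738)] [np.float64(224.6285569728692), np.float64(230.30498306160078)]
```

View pics/c3.png

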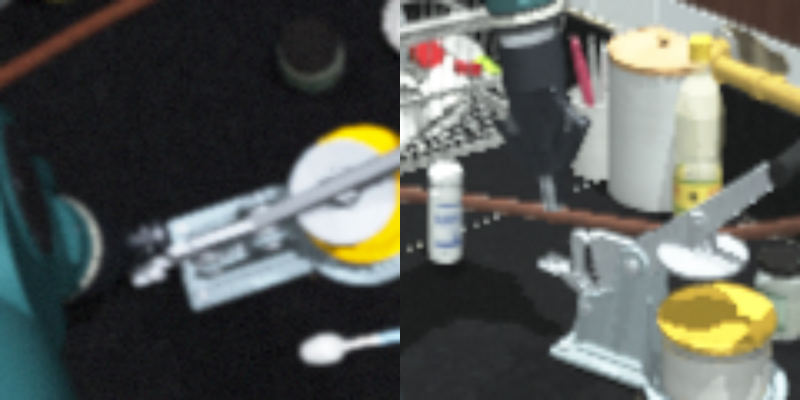

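The shut fingertips are above the pad in the scene crop: tip near (550,208), pad near (555,265). Pressing down.

Emit:
move_arm:
  grip: [1,1,1,1,1,1,1,1,1,1]
  offset:
    - [0,0.4,1.5]
    - [0,0.8,3.5]
    - [0,1.1,4.5]
    - [0,1.25,5.2]
    - [0,1.4,5.8]
    - [0,1.5,6.3]
    - [0,1.65,6.8]
    - [0,1.75,7.2]
    - [0,1.85,7.6]
    - [0,1.85,7.6]
  dr:
    - [0,0,0]
    - [0,0,0]
    - [0,0,0]
    - [0,0,0]
    - [0,0,0]
    - [0,0,0]
    - [0,0,0]
    - [0,0,0]
    - [0,0,0]
    - [0,0,0]

```text
t: 3.0
tool_pos: [0.4662, 0.1661, 0.0637]
ee_rot: [-0.147, 0.984, -0.099, 0.016]
wrist_force: [-11.5, 1.3, 34.3]
gripper_width: -0.002
grip_force: 17.6
```

Emit:
move_arm:
  grip: [1,1,1,1,1,1]
  offset:
    - [0,0,-1]
    - [0,0,-4]
    - [0,0,-8]
    - [0,2,-11]
    - [0,4,-13]
    - [0,4,-13]
  dr:
    - [0,0,0]
    - [0,0,0]
    - [0,0,0]
    - [0,0,0]
    - [0,0,0]
    - [0,0,0]

```text
t: 3.6
tool_pos: [0.4471, 0.2303, 0.1836]
ee_rot: [-0.148, 0.984, -0.098, 0.017]
wrist_force: [0.2, 1.0, -0.7]
gripper_width: 0.004
grip_force: 0.0
```

```bash
python3 - <<'E'
from h import *
s=ctrl.get_state(); print(s['t'],s['tool_pos'],s['wrist_force'])
a=viewer.capture('top')[195:285,200:290];b=viewer.capture('scene')[180:270,205:325]
cv2.imwrite('pics/c4.png',np.hstack([cv2.resize(a[:,:,::-1],(350,350)),cv2.resize(b[:,:,::-1],(450,350))]))
q=np.array([.505,.042,.116])
piv=np.array([.505,.042,0])
a=go([.566,-.149,.31]); print('to bar');
# arc relative to pose a
for ang in (.60,.45,.3,.2,.1,.0,-.03):
    g=q-U*.25*np.cos(ang)+np.array([0,0,.25*np.sin(ang)+.0125]); go(g,0,a)
E
```

```text
3.6 [0.44706186 0.23033491 0.18357963] [ 0.17521639  0.95792721 -0.68413156]
[ -0.31 -41.34  -4.73] [-0.2    0.001  0.001]
to bar
[ 0.24 -0.58  4.03] [0. 0. 0.]
[ 0.24 -2.46  7.28] [0. 0. 0.]
[ 0.24 -3.83 10.76] [0. 0. 0.]
[ 0.24 -4.45 13.18] [0. 0. 0.]
[ 0.24 -4.83 15.65] [0. 0. 0.]
[ 0.24 -4.95 18.15] [0. 0. 0.]
[ 0.24 -4.94 18.9 ] [0. 0. 0.]
```

View pics/c4.png

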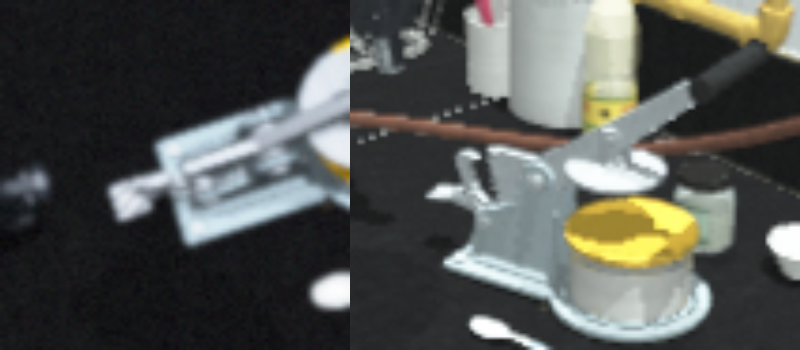

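After the press the pad stays down: about 3–4 px lower at (229,232) in the scene, and tipped. The stop was felt at z = 0.064, so the pawl is off. Next is the crossbar, passing over the top.

Emit:
move_arm:
  grip: [1,1,1,1,1,1,1,1,1,1]
  offset:
    - [0,-2,-4.5]
    - [0,-5,-8.5]
    - [0,-9,-11.5]
    - [0,-13.5,-12]
    - [0,-18,-12]
    - [0,-22.5,-11.5]
    - [0,-27,-11]
    - [-0.2,-31.5,-10]
    - [-0.2,-36,-9]
    - [-0.3,-40,-8]
  dr:
    - [0,0,0]
    - [0,0,0]
    - [-0.03,0,0]
    - [-0.06,0,0]
    - [-0.1,0,0]
    - [-0.13,0,0]
    - [-0.16,0,0]
    - [-0.18,0,0]
    - [-0.2,0,0]
    - [-0.2,0,0]

```text
t: 4.7
tool_pos: [0.5597, -0.1342, 0.3382]
ee_rot: [-0.147, 0.989, 0.001, -0.001]
wrist_force: [1.6, 0.7, -0.6]
gripper_width: -0.001
grip_force: 0.0
```

```bash
python3 - <<'E'
from h import *
s=ctrl.get_state(); print(s['t'],s['tool_pos'],s['wrist_force'],s['joint_velocities'])
q=np.array([.505,.042,.116])
go([.566,-.149,.31]);go([.566,-.149,.28])
for ang in (.60,.45,.3,.2,.1,.0,-.03):
    g=q-U*.25*np.cos(ang)+np.array([0,0,.25*np.sin(ang)+.0125]); go(g,0)
b=viewer.capture('scene')[130:250,235:345]
cv2.imwrite('pics/c5.png',cv2.resize(b[:,:,::-1],None,fx=5,fy=5))
E
```

```text
4.7 [ 0.55967553 -0.13424479  0.33821164] [ 1.55178585  0.71690994 -0.61876038] [-0.5574978   0.39190837  0.54119502  0.14294837 -0.01085709 -0.55529126]
[-0.18 -1.6   2.82] [ 0.001 -0.001 -0.002]
[-0.18 -1.6   5.82] [ 0.001 -0.001 -0.002]
[ 0.06 -2.19  6.85] [ 0.001 -0.001 -0.002]
[ 0.05 -4.07 10.09] [ 0.001 -0.001 -0.002]
[ 0.04 -5.45 13.58] [ 0.001 -0.001 -0.002]
[ 0.04 -6.07 16.  ] [ 0.001 -0.001 -0.002]
[ 0.03 -6.45 18.47] [ 0.001 -0.001 -0.002]
[ 0.03 -6.58 20.96] [ 0.001 -0.001 -0.002]
[ 0.03 -6.57 21.71] [ 0.001 -0.001 -0.002]
```

View pics/c5.png

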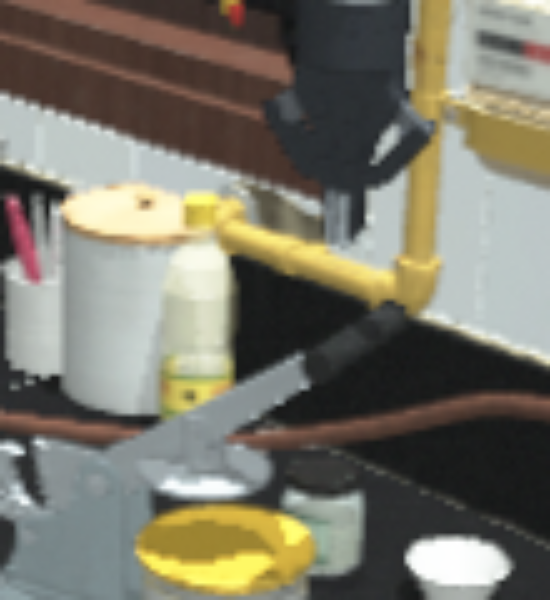

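The fingertip is above the crossbar and slightly inboard of it: tip near (340,240), bar centre near (355,345) in the crop. I'll descend along the arc.

Emit:
move_arm:
  grip: [1,1,1,1,1,1,1,1,1,1]
  offset:
    - [0,-1.2,1.5]
    - [0,-1.7,3.5]
    - [0,-1.8,5]
    - [0,-2.1,6]
    - [0,-2.6,7]
    - [0,-3.2,8]
    - [0,-3.7,9]
    - [0,-4.2,10]
    - [0,-4.6,11]
    - [0,-5,12]
  dr:
    - [0,0,0]
    - [0,0,0]
    - [0,0,0]
    - [0,0,0]
    - [0,0,0]
    - [0,0,0]
    - [0,0,0]
    - [0,0,0]
    - [0,0,0]
    - [0,0,0]

```text
t: 5.75
tool_pos: [0.5754, -0.1808, 0.2203]
ee_rot: [-0.148, 0.989, -0.002, 0.001]
wrist_force: [2.5, -7.5, 11.1]
gripper_width: 0.002
grip_force: 5.7
```

```bash
python3 - <<'E'
from h import *
s=ctrl.get_state(); print(s['t'],s['tool_pos'],s['wrist_force'])
q=np.array([.505,.042,.116])
for ang in (.3,.2,.1,.05,.0,-.03):
    g=q-U*.25*np.cos(ang)+np.array([0,0,.25*np.sin(ang)+.0125]); go(g,0)
b=viewer.capture('scene')[130:250,235:345]
cv2.imwrite('pics/c6.png',cv2.resize(b[:,:,::-1],None,fx=5,fy=5))
E
```

```text
5.75 [ 0.57544268 -0.18079589  0.22030654] [ 2.50320559 -7.4976839  11.14623265]
[ 0.21 -0.51  1.79] [-0.005  0.002 -0.001]
[ 0.22 -1.12  4.22] [-0.005  0.002 -0.001]
[ 0.22 -1.48  6.69] [-0.005  0.002 -0.001]
[ 0.23 -1.57  7.94] [-0.005  0.002 -0.001]
[ 0.23 -1.59  9.19] [-0.005  0.002 -0.001]
[ 0.23 -1.58  9.94] [-0.005  0.002 -0.001]
```

View pics/c6.png

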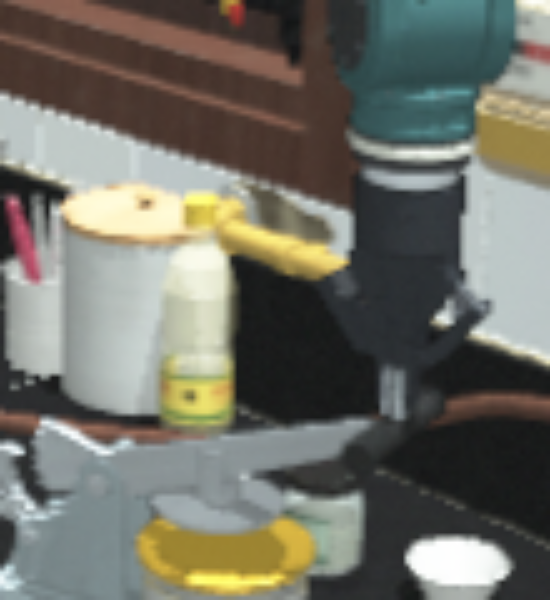

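The lever is going down with the tip on the bar, near (395,420) in the crop, and has passed more than one tooth. Continuing.

Emit:
move_arm:
  grip: [1,1,1,1,1,1,1,1,1,1]
  offset:
    - [0,-0.2,1]
    - [0,-0.5,2]
    - [0,-0.8,3]
    - [0,-1.1,4.2]
    - [0,-1.3,5.5]
    - [0,-1.5,6.7]
    - [0,-1.6,7.7]
    - [0,-1.6,8.5]
    - [0,-1.6,9.2]
    - [0,-1.6,9.5]
  dr:
    - [0,0,0]
    - [0,0,0]
    - [0,0,0]
    - [0,0,0]
    - [0,0,0]
    - [0,0,0]
    - [0,0,0]
    - [0,0,0]
    - [0,0,0]
    - [0,0,0]

```text
t: 6.8
tool_pos: [0.5803, -0.1963, 0.1257]
ee_rot: [-0.148, 0.989, -0.003, 0.001]
wrist_force: [-3.7, -9.1, 29.9]
gripper_width: -0.0
grip_force: 15.0
```

Emit:
move_arm:
  grip: [1,1,1,1]
  offset:
    - [0,0,0.2]
    - [0,0,0.4]
    - [0,0,0.4]
    - [0,0,0.4]
  dr:
    - [0,0,0]
    - [0,0,0]
    - [0,0,0]
    - [0,0,0]

```text
t: 7.2
tool_pos: [0.5804, -0.1964, 0.1241]
ee_rot: [-0.148, 0.989, -0.003, 0.002]
wrist_force: [-7.5, -6.1, 40.5]
gripper_width: -0.002
grip_force: 20.2
```

A firm stop at level. I'll back off straight up and check.

Emit:
move_arm:
  grip: [1,1,1,1,1,1]
  offset:
    - [0,0,-1]
    - [0,0,-4]
    - [0,0,-8]
    - [0,0,-12]
    - [0,-4,-14]
    - [0,-4,-14]
  dr:
    - [0,0,0]
    - [0,0,0]
    - [0,0,0]
    - [0,0,0]
    - [0,0,0]
    - [0,0,0]

```text
t: 7.8
tool_pos: [0.5922, -0.2359, 0.2626]
ee_rot: [-0.147, 0.989, -0.002, 0.002]
wrist_force: [0.3, 0.4, -1.7]
gripper_width: -0.004
grip_force: 0.0
```

```bash
python3 - <<'E'
from h import *
s=ctrl.get_state(); print(s['t'],s['tool_pos'],s['wrist_force'])
a=viewer.capture('top')[165:285,215:355];b=viewer.capture('scene')[180:270,215:335]
cv2.imwrite('pics/c7.png',np.hstack([cv2.resize(a[:,:,::-1],(350,300)),cv2.resize(b[:,:,::-1],(440,330))[:300]]))
print(proj('scene',np.array([.580,-.196,.116])),proj('top',np.array([.580,-.196,.116])))
E
```

```text
7.8 [ 0.59221261 -0.23587802  0.2625975 ] [ 0.30730839  0.39853676 -1.65164947]
[np.float64(240.68058442075656), np.float64(316.2414205419235)] [np.float64(206.73686366773757), np.float64(342.47542682681194)]
```

View pics/c7.png

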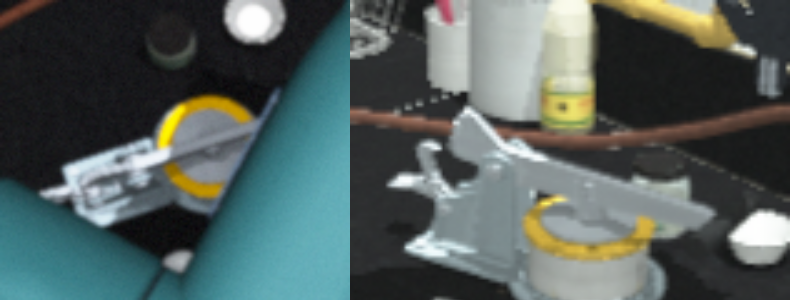

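The lever is level and the foot sits flat on the lid. The lever end, near (238,316) in the scene, is within about 2 px of the predicted level position. The tin is in its seat and the pawl is off.

```bash
python3 -c "
from h import *
print(ctrl.hand_in())"
```

```text
the job is handed in; nothing more can be done
None
```

I flipped the pawl off, pushed the lever down to level so the lid is pressed home (judged by the firm stop at 40 N and the last pictures), and handed the job in with the arm clear, after about 8 s of the 45 s allowed.

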